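# Fetch the opened half bottle from the back of the rack and restock behind the others

### The arm

A 6-joint arm with a two-finger parallel gripper is mounted at the origin on a cart in front of the work surface, level with it; the furniture and walls round the work are solid. World frame = base frame: x ahead of the robot, y to its left, z up, the work surface at z = 0. Lengths are in m, angles in rad, forces in N, time in s.
With the tool pointing down it reaches from about 0.325 to 0.775 m from the base axis. Payload 5.5 kg.
Tool frame: the origin (TCP) lies between the finger pads; the fingertips stand 8 mm ahead of it and the grasp point (between the pads) lies 11 mm behind it (tcp_to_tips is the distance from the TCP to the fingertips, in m); z points along the fingers, y is the direction in which the jaws open and shut (so a half turn about z gives the same grasp; the last joint's range is limited). The gripper opens to 88 mm and grips with 3 to 60 N. Pads are 20 mm wide; open, the fingers measure 115 mm over their backs; the gripper's body (75 mm by 178 mm) begins 61 mm behind the grasp point.
Start: joints at [-1.369, 0.091, 1.231, -0, 1.82, -0.057], TCP at [0.154, -0.58, 0.231] pointing down, gripper open.
Joint ranges: [-2.87, 2.87], [-0.86, 2.18], [0.17, 2.46], [-1.51, 4.65], [0.06, 2.69], [-2.65, 2.65]. Speed limits (rad/s): [2.57, 2.57, 3.01, 3.14, 3.14, 3.14].

### API

Orientations are given as a unit quaternion [w, x, y, z].
In Python, from bench import * gives the robot as it stands. Calls block until the motion is done:
- move_to(position, orientation): joint-space move of the TCP to a pose.
- move_l(position, speed=0.15, orientation=None): straight line of the TCP; orientation=None keeps the orientation; speed is the mean speed in m/s.
- movej(angles): joint-space move.
- gripper_open() and close(): open the fingers fully, or close them until they stop; the grip force is fixed at half the most.
- hold(seconds).
- inverse_kinematics(position, orientation): joint angles nearest the present ones, or None.
- state(): the state.
- get_image(name): name is "scene" or "side" or "wrist"; returns a dict with "frame" (480x640x3 uint8, blue, green, red), "depth" (480x640 float32, m along the optical axis (not along the pixel's ray), 0 where there is no reading), "camera_matrix" (3x3 intrinsics, pixels), "view" (4x4, takes a point from world to camera coordinates). Camera axes: x right, y up, looking along -z (the intrinsics and any distortion apply to the point x, -y, -z); pixel columns grow to the right and rows downward; lengths in m; the calibration is good to about 2 mm. The wrist camera is an equidistant fisheye: a pixel r from the principal point sees the ray r / f radians off the axis. A picture is of the moment at which its call begins.
A pose or a line that the arm cannot do raises IKError and nothing moves.
- job_done(): hands the job in, once; it reports no verdict.
The state is a dict: "time": time; "joint_pos": joint angles; "dq": joint speeds; "joint_torque": joint torques, N m; "ee_pos": TCP position; "ee_rot": TCP orientation; "ft_force": force on the tool from outside, world axes, zero at the start; "moment": the same for the moment, N m; "finger_gap": finger opening in m.
Only numpy, scipy, OpenCV 4.12 (cv2) and the standard library are available. Lean on these libraries where they do the work, as an engineer would, in place of code of your own. Each camera call takes 0.05 s, during which the arm holds its last target.

### The job

The opened, re-corked half bottle has ended up at the back of one lane of the bottle rack, behind two sealed ones; the slotted top lets bottles in and out only through the open front. Take it out and stand it in the round wooden bottle coaster, put the sealed half bottle that stands by itself on the chest into its old place at the back of that lane, and put the two bottles you had to clear away back where each of them stood. Keep every bottle upright and leave the other lane's bottles as they are.

Things in the scene. Friction and masses are not known exactly. Their poses are not given: they have to be found in the camera images.
- bottle_rack: Fixed wooden rack, 190 mm wide (y), 198 high, x -107 to +119. Origin on the chest top; -x open front (to the robot), +x closed back, +y left. Floor z 12 mm. Two lanes, 76 mm wide, centres y +44 (left) and -44; places x -68 front, 0, +68 back. Top board z 190-198 has a 44 mm slot over each lane: necks stand through it, bodies cannot; lift 3-5 mm and slide. Free in front of x -140.
- bottle_coaster: Round dark-wood bottle coaster with cork floor, fixed, on the chest top left of the rack. 94 mm outside, about 80 mm inside, rim 22 mm high, cork floor 6 mm above the chest; origin at the centre of its underside. The chest top before the rack, left of coaster and lone bottle, and for 12 cm right of the rack's front and middle places is empty.
- recorked: The opened half bottle: pale glass, no capsule, a bare cork standing out of its mouth. Starts at the back of the left or right lane. 59 mm diameter, 268 mm tall with the cork, 0.3 to 0.55 kg. Body to about 150 mm, then the shoulder; glass neck 26 mm wide from 190 to 240 mm, the cork above: take it by the glass neck, not the cork. Origin: centre of its underside, z up.
- green_left: Sealed half bottle of green glass with cream label and gold capsule. Starts in the front or the middle place of the left lane. 59 mm diameter, 241 mm tall, 0.5 to 0.9 kg, origin at the centre of its underside, z up. Body to about 150 mm, then the shoulder; neck 24 to 28 mm wide from 190 mm to the top: take it there from above, firmly: a loosely held bottle swings.
- dark_left: Sealed half bottle of near-black glass with white capsule. Starts in the front or the middle place of the left lane. 59 mm diameter, 241 mm tall, 0.5 to 0.9 kg, origin at the centre of its underside, z up. Body to about 150 mm, then the shoulder; neck 24 to 28 mm wide from 190 mm to the top: take it there from above, firmly: a loosely held bottle swings.
- green_right: Sealed half bottle of green glass with cream label and gold capsule. Starts in the front or the middle place of the right lane. 59 mm diameter, 241 mm tall, 0.5 to 0.9 kg, origin at the centre of its underside, z up. Body to about 150 mm, then the shoulder; neck 24 to 28 mm wide from 190 mm to the top: take it there from above, firmly: a loosely held bottle swings.
- dark_right: Sealed half bottle of near-black glass with white capsule. Starts in the front or the middle place of the right lane. 59 mm diameter, 241 mm tall, 0.5 to 0.9 kg, origin at the centre of its underside, z up. Body to about 150 mm, then the shoulder; neck 24 to 28 mm wide from 190 mm to the top: take it there from above, firmly: a loosely held bottle swings.
- dark_back: Sealed half bottle of near-black glass with white capsule. Starts at the back of the lane that does not hold the opened bottle, and stays there. 59 mm diameter, 241 mm tall, 0.5 to 0.9 kg, origin at the centre of its underside, z up. Body to about 150 mm, then the shoulder; neck 24 to 28 mm wide from 190 mm to the top: take it there from above, firmly: a loosely held bottle swings.
- green_new: Sealed half bottle of green glass with cream label and gold capsule. Starts by itself on the chest left of the rack, nearer or farther than the coaster. 59 mm diameter, 241 mm tall, 0.5 to 0.9 kg, origin at the centre of its underside, z up. Body to about 150 mm, then the shoulder; neck 24 to 28 mm wide from 190 mm to the top: take it there from above, firmly: a loosely held bottle swings.

How it is judged:
At the end, for the whole second after the job is handed in: Re-corked bottle on the coaster floor within 14 mm of its centre; lone bottle in the rack within 15 mm of the back place the re-corked one had; the other five bottles each within 15 mm of where they started; all seven upright within 0.08 rad and at rest (horizontal distance between recorked and bottle_coaster below 0.014 m and z of recorked in the frame of bottle_coaster between 0.002 and 0.01 m and x of green_new in the frame of bottle_rack between 0.053 and 0.083 m and (y of green_new in the frame of bottle_rack between 0.029 and 0.059 m or y of green_new in the frame of bottle_rack between -0.059 and -0.029 m) and z of green_new in the frame of bottle_rack between 0.008 and 0.016 m and distance of each of green_left, dark_left, green_right, dark_right, dark_back from where it was at the start of the episode below 0.015 m and angle between each of green_left, dark_left, green_right, dark_right, dark_back, green_new, recorked's own z axis and vertical below 0.08 rad and linear speed of each of green_left, dark_left, green_right, dark_right, dark_back, green_new, recorked below 0.02 m/s); the robot touches nothing.
It fails at once if a bottle is tipped (more than 0.5 rad from upright) (angle between any of green_left, dark_left, green_right, dark_right, dark_back, green_new, recorked's own z axis and vertical above 0.5 rad).
It also fails if it takes over 120 s, if anything falls off the work surface, if the arm or the gripper's body presses on something with over 40 N, if the wrist force passes 120 N, or if a joint passes its speed limit or range.

## Working session

There is one attempt and no reset: what is moved stays moved. The work goes in short steps, each a Python script; the robot and the scene stay as the last script left them, time stands still between calls to the robot, and variables do not carry over. Pictures are saved under pics/ and viewed, and the job is handed in when it is done.

```bash
ls; mkdir -p pics; python3 - <<'E'
from bench import *
import cv2,numpy as np,pickle
s=state();print(s)
for n in("scene","side"):
    g=get_image(n);pickle.dump(g,open(n+"0.pkl","wb"));cv2.imwrite(f"pics/{n}0.png",g["frame"]);print(n,g["camera_matrix"],g["view"])
E
```

```text
pics
{'time': 0.0, 'joint_pos': array([-1.36868881e+00,  9.18597360e-02,  1.23184761e+00, -1.71334095e-05,
        1.81981210e+00, -5.66849361e-02]), 'dq': array([ 0.0004655 , -0.00056643,  0.0006139 , -0.0003076 , -0.00043969,
        0.00037468]), 'joint_torque': array([-1.04899987e-03, -4.46458483e+01, -4.06440032e+01,  6.96572964e-02,
        2.97450414e-02, -1.50846631e-04]), 'ee_pos': array([ 0.15349387, -0.57974754,  0.22952797]), 'ee_rot': array([-9.60246120e-04,  9.91639794e-01,  1.29033296e-01, -7.82705427e-05]), 'ft_force': array([0.46202274, 0.48646363, 0.72323289]), 'moment': array([0.0384668 , 0.02410821, 0.03076484]), 'finger_gap': 0.08805319924930496}
scene [[507.7888979    0.         313.4656509 ]
 [  0.         507.7888979  234.88609923]
 [  0.           0.           1.        ]] [[-0.87206653 -0.48929204 -0.00965765  0.49440537]
 [ 0.21431755 -0.39957119  0.89129729 -0.09789452]
 [-0.43996359  0.77520073  0.45331653 -0.72583931]
 [ 0.          0.          0.          1.        ]]
side [[540.4467828    0.         317.856781  ]
 [  0.         540.4467828  239.80082845]
 [  0.           0.           1.        ]] [[-0.8791152  -0.47612338  0.02151726  0.52273825]
 [ 0.24712624 -0.41676084  0.87477941 -0.11554456]
 [-0.40753538  0.77434936  0.48404337 -0.80293634]
 [ 0.          0.          0.          1.        ]]
```

View pics/scene0.png

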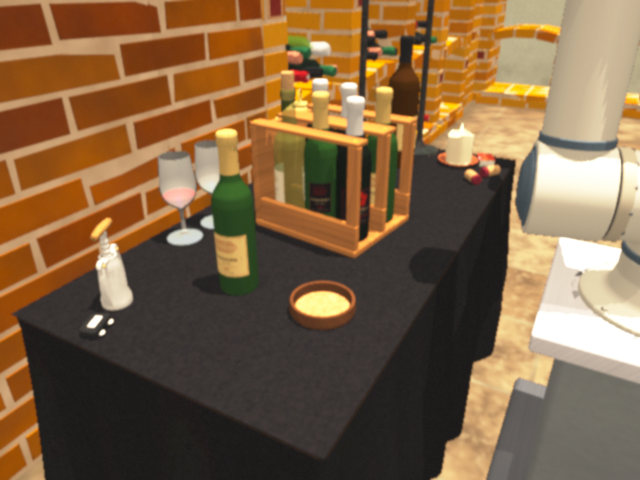

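View pics/side0.png

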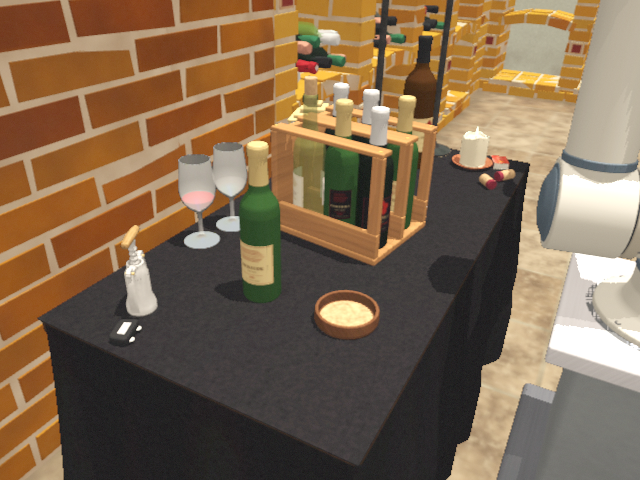

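Left lane: bare-cork bottle at the back, then green in the middle and dark in front. I'll locate everything using the depth data.

```bash
cat > h.py <<'E'
import numpy as np,cv2
def cloud(g):
    d=g["depth"];K=g["camera_matrix"];V=g["view"]
    v,u=np.mgrid[0:480,0:640]
    p=np.stack([(u-K[0,2])/K[0,0]*d,-(v-K[1,2])/K[1,1]*d,-d],-1)
    w=(p-V[:3,3])@V[:3,:3]   # R^T (p-t)
    w[d==0]=np.nan
    return w
def ray(g,u,v,z):
    K=g["camera_matrix"];V=g["view"];R=V[:3,:3]
    o=-R.T@V[:3,3];r=R.T@np.array([(u-K[0,2])/K[0,0],-(v-K[1,2])/K[1,1],-1])
    return o+r*(z-o[2])/r[2]
def proj(g,P):
    V=g["view"];K=g["camera_matrix"];c=V[:3,:3]@np.asarray(P)+V[:3,3]
    return K[0,0]*c[0]/-c[2]+K[0,2],K[1,1]*-c[1]/-c[2]+K[1,2]
E
python3 - <<'E'
import pickle,cv2,numpy as np
from h import *
for n in("scene","side"):
    g=pickle.load(open(n+"0.pkl","rb"));w=cloud(g)
    m=(w[...,2]>0.205)&(w[...,2]<0.28)&(w[...,0]<0.85)&(w[...,0]>0.2)&(w[...,1]>-0.35)&(w[...,1]<0.5)
    k,l,st,c=cv2.connectedComponentsWithStats(m.astype(np.uint8))
    for i in range(1,k):
        if st[i,4]>40:
            q=w[l==i];print(n,c[i].round(),st[i,4],np.median(q,0).round(4),q.min(0).round(3),q.max(0).round(3))
    f=g["frame"][60:280,230:450];cv2.imwrite(f"pics/{n}0c.png",cv2.resize(f,None,fx=2.7,fy=2.7,interpolation=cv2.INTER_CUBIC))
    # coaster: points z 0.015-.03
    m=(w[...,2]>0.014)&(w[...,2]<0.03)&(w[...,0]<0.7)&(w[...,0]>0.3)&(w[...,1]>0.0)
    k,l,st,c=cv2.connectedComponentsWithStats(m.astype(np.uint8))
    for i in range(1,k):
        if st[i,4]>80:
            q=w[l==i];print(n,'coast',c[i].round(),st[i,4],q.min(0).round(3),q.max(0).round(3))
E
```

```text
scene [362.  66.] 245 [ 0.6141 -0.3123  0.2428] [ 0.608 -0.326  0.206] [ 0.625 -0.306  0.279]
scene [288.  95.] 655 [0.6002 0.0249 0.2429] [0.591 0.005 0.205] [0.616 0.032 0.28 ]
scene [320. 101.] 722 [0.5351 0.0337 0.2387] [ 0.521 -0.084  0.205] [0.605 0.043 0.254]
scene [352. 106.] 862 [0.471  0.0429 0.237 ] [ 0.454 -0.071  0.205] [0.54  0.053 0.254]
scene [383. 102.] 497 [ 0.4535 -0.0423  0.2321] [ 0.443 -0.064  0.205] [ 0.472 -0.035  0.254]
scene [227. 144.] 627 [0.5501 0.2579 0.2272] [0.542 0.235 0.205] [0.57  0.265 0.242]
scene coast [313. 231.] 889 [0.437 0.027 0.014] [0.661 0.09  0.03 ]
scene coast [239. 281.] 357 [0.528 0.233 0.014] [0.58  0.279 0.03 ]
scene coast [116. 295.] 311 [0.669 0.34  0.014] [0.699 0.398 0.03 ]
scene coast [322. 302.] 965 [0.368 0.2   0.014] [0.46  0.293 0.024]
scene coast [ 94. 321.] 276 [0.642 0.408 0.014] [0.678 0.451 0.016]
side [379.  66.] 251 [ 0.6154 -0.3102  0.2431] [ 0.609 -0.32   0.206] [ 0.625 -0.304  0.279]
side [310. 100.] 634 [0.6011 0.027  0.2438] [0.592 0.011 0.205] [0.619 0.033 0.28 ]
side [342. 107.] 810 [0.5392 0.034  0.2377] [ 0.522 -0.083  0.205] [0.605 0.048 0.254]
side [375. 114.] 963 [0.4751 0.042  0.2347] [ 0.455 -0.068  0.205] [0.541 0.055 0.255]
side [405. 110.] 504 [ 0.4548 -0.0409  0.233 ] [ 0.444 -0.065  0.205] [ 0.471 -0.034  0.254]
side [257. 156.] 620 [0.5518 0.2599 0.2284] [0.542 0.238 0.205] [0.571 0.267 0.242]
side [556. 164.] 55 [0.2022 0.031  0.2093] [0.2   0.006 0.205] [0.206 0.051 0.222]
side coast [329. 238.] 776 [0.438 0.059 0.014] [0.644 0.092 0.03 ]
side coast [262. 289.] 332 [0.528 0.238 0.014] [0.581 0.281 0.03 ]
side coast [141. 302.] 277 [0.669 0.356 0.014] [0.7  0.4  0.03]
side coast [346. 312.] 968 [0.369 0.202 0.014] [0.461 0.295 0.025]
side coast [123. 328.] 319 [0.643 0.408 0.014] [0.679 0.454 0.017]
```

```bash
python3 - <<'E'
import pickle,cv2,numpy as np
from h import *
from scipy.optimize import least_squares
gs=[pickle.load(open(n+"0.pkl","rb")) for n in("scene","side")]
ws=[cloud(g) for g in gs]
seeds=dict(rec=(.603,.02),gl=(.54,.03),dl=(.47,.037),db=(.595,-.07),dr=(.53,-.06),gr=(.457,-.05),new=(.555,.252))
for k,s in seeds.items():
    for name,z0,z1 in(("neck",.215,.238),("neck+12",.215,.25)):
      o=[]
      for w in ws:
        c=np.array(s)
        for it in range(6):
            q=w[(w[...,2]>z0)&(w[...,2]<z1)&(np.hypot(w[...,0]-c[0],w[...,1]-c[1])<.019)]
            if len(q)<15:break
            c=least_squares(lambda p:np.hypot(q[:,0]-p[0],q[:,1]-p[1])-.0132,c,loss="soft_l1",f_scale=.001).x
        o.append((c.round(4),len(q)))
      print(k,name,o)
# coaster rim & new body, rack top board
for w in ws:
    q=w[(w[...,2]>.018)&(w[...,2]<.03)&(w[...,0]<.48)&(w[...,0]>.35)&(w[...,1]>.18)&(w[...,1]<.31)]
    print("coaster",least_squares(lambda p:np.hypot(q[:,0]-p[0],q[:,1]-p[1])-.0437,[.415,.247],loss="soft_l1",f_scale=.002).x)
    q=w[(w[...,2]>.05)&(w[...,2]<.14)&(np.hypot(w[...,0]-.555,w[...,1]-.252)<.06)]
    print("newbody",least_squares(lambda p:np.hypot(q[:,0]-p[0],q[:,1]-p[1])-.0295,[.555,.252],loss="soft_l1",f_scale=.002).x)
    q=w[(w[...,2]>.193)&(w[...,2]<.203)&(w[...,0]>.35)&(w[...,0]<.75)&(w[...,1]<.12)&(w[...,1]>-.2)]
    print("rack",len(q),cv2.minAreaRect(q[:,:2].astype(np.float32)))
E
```

```text
rec neck [(array([0.6067, 0.0148]), 203), (array([0.6071, 0.0166]), 189)]
rec neck+12 [(array([0.6064, 0.0152]), 315), (array([0.607, 0.017]), 301)]
gl neck [(array([0.537 , 0.0263]), 221), (array([0.5377, 0.0281]), 215)]
gl neck+12 [(array([0.5366, 0.0268]), 359), (array([0.5374, 0.0287]), 348)]
dl neck [(array([0.4695, 0.0361]), 235), (array([0.47  , 0.0378]), 229)]
dl neck+12 [(array([0.4693, 0.0368]), 387), (array([0.4698, 0.0383]), 372)]
db neck [(array([ 0.5927, -0.0742]), 25), (array([ 0.5934, -0.0727]), 88)]
db neck+12 [(array([ 0.5922, -0.0734]), 134), (array([ 0.5929, -0.072 ]), 193)]
dr neck [(array([ 0.5267, -0.0608]), 76), (array([ 0.5281, -0.0592]), 150)]
dr neck+12 [(array([ 0.5264, -0.06  ]), 192), (array([ 0.5276, -0.0584]), 264)]
gr neck [(array([ 0.4581, -0.0532]), 200), (array([ 0.4587, -0.0512]), 208)]
gr neck+12 [(array([ 0.458 , -0.0526]), 332), (array([ 0.4586, -0.0507]), 331)]
new neck [(array([0.5572, 0.2492]), 355), (array([0.5575, 0.2511]), 330)]
new neck+12 [(array([0.5572, 0.2492]), 485), (array([0.5575, 0.251 ]), 484)]
coaster [0.41405734 0.24730006]
newbody [0.55783901 0.24847512]
rack 2457 ((0.5362719297409058, -0.01940198987722397), (0.19299857318401337, 0.2271195948123932), 81.89469146728516)
coaster [0.4144736  0.24905355]
newbody [0.55809959 0.2502744 ]
rack 2745 ((0.538163959980011, -0.016995877027511597), (0.19447916746139526, 0.22895029187202454), 81.9308090209961)
```

View pics/side0c.png

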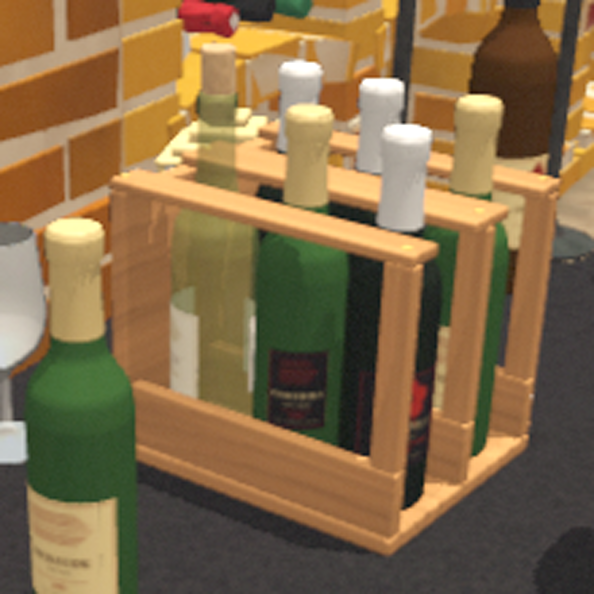

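Estimates from the two cameras agree to 2 mm and match the rack geometry: yaw −8.1°, left lane. I'll start with the dark front bottle and park it to the right of the rack.

```bash
cat > r.py <<'E'
from bench import *
import numpy as np,cv2,pickle
from h import *
TH=-0.1415
Q=np.array([0,np.cos(TH/2),np.sin(TH/2),0])
RO=np.array([.5313,-.0174]); R2=np.array([[np.cos(TH),-np.sin(TH)],[np.sin(TH),np.cos(TH)]])
def W(x,y): return RO+R2@np.array([x,y])
def RK(p): return R2.T@(np.asarray(p[:2])-RO)
P=dict(rec=(.6069,.0157),gl=(.5373,.0272),dl=(.4697,.037),new=(.5577,.2497),coaster=(.4143,.248))
C=W(-.075,-.170);D=W(.028,-.170)
G=0.203
def L(p,z,v=.12): 
    move_l([p[0],p[1],z],speed=v,orientation=Q)
def st(t=""):
    s=state();print(t,"t=%.1f"%s["time"],"ee",s["ee_pos"].round(4),"rk",(RK(s["ee_pos"])*1000).round(1),"F",s["ft_force"].round(1),"gap %.4f"%s["finger_gap"]);return s
def snap(name,cam="scene",crop=None,f=1):
    g=get_image(cam);pickle.dump(g,open(name+".pkl","wb"));im=g["frame"]
    if crop: u0,v0,u1,v1=crop;im=cv2.resize(im[v0:v1,u0:u1],None,fx=f,fy=f,interpolation=cv2.INTER_CUBIC)
    cv2.imwrite(f"pics/{name}.png",im);return g
E
python3 - <<'E'
from r import *
print(C,D,W(-.2,.044),inverse_kinematics([*W(-.2,.044),.3],Q),inverse_kinematics([*D,.215],Q),inverse_kinematics([.607,.0157,.3],Q))
move_to([.36,-.2,.33],Q)
a=P["dl"]
move_to([*W(-.15,.044),.33],Q); st()
L(a,.31,.2);st()
L(a,.012+G,.1);st("down")
close();st("closed")
snap("g1","side",(230,60,450,280),2.7)
L(a,.012+G+.004,.03);st("lifted")
snap("g2","side",(230,60,450,280),2.7)
E
```

```text
[ 0.43307477 -0.17512383] [ 0.53504535 -0.18964974] [0.33950413 0.0543659 ] [ 5.97370852e-02 -5.63100514e-01  1.65922796e+00 -4.44089210e-16
  2.04546520e+00  1.77203341e+00] [-4.00569139e-01  1.13072304e-03  1.35103003e+00 -4.44089210e-16
  1.78943190e+00  1.31172719e+00] [-3.01646109e-02  1.37879350e-01  1.05668646e+00 -4.44089210e-16
  1.94702684e+00  1.68213172e+00]
 t=2.7 ee [0.3892 0.0465 0.3298] rk [-149.6   43.2] F [0.5 0.7 0.9] gap 0.0880
 t=3.3 ee [0.4694 0.0361 0.3099] rk [-68.8  44.2] F [-0.3 -0.1  0.4] gap 0.0878
down t=4.4 ee [0.47   0.037  0.2159] rk [-68.4  45.2] F [-0.2  0.9  0.4] gap 0.0880
closed t=5.3 ee [0.4697 0.0373 0.215 ] rk [-68.6  45.4] F [ 0.8  1.7 -0.1] gap 0.0268
lifted t=5.7 ee [0.4694 0.0369 0.2181] rk [-68.9  45. ] F [-0.3 -0.3 -7.3] gap 0.0264
```

View pics/g2.png

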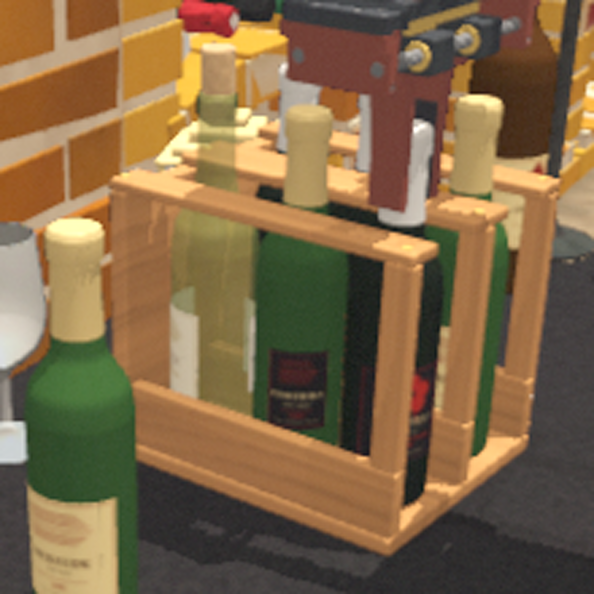

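```bash
python3 - <<'E'
from r import *
a=P["dl"];z=.012+G+.004
r=RK(a)
L(W(-.17,r[1]),z,.08);st("out")
L(W(-.17,r[1]),z+.02,.1)
L(W(-.17,-.17),z+.02,.15);st()
L(D,z+.02,.12);st()
L(D,G+.004,.08);L(D,G,.02);st("placed")
gripper_open();st("open")
L(D,.31,.2)
snap("p1","scene");snap("p1s","side")
E
```

```text
out t=7.2 ee [0.3696 0.0512 0.2189] rk [-169.7   45.2] F [ 0.5 -0.1 -6.8] gap 0.0268
 t=9.1 ee [ 0.3391 -0.1612  0.239 ] rk [-170.  -169.5] F [ 0.2 -0.5 -6.7] gap 0.0266
 t=10.9 ee [ 0.5347 -0.1897  0.2392] rk [  27.7 -170. ] F [-0.7 -0.7 -6.2] gap 0.0265
placed t=11.8 ee [ 0.5351 -0.1897  0.2031] rk [  28. -170.] F [-0.1  0.5 -7. ] gap 0.0271
open t=12.8 ee [ 0.5351 -0.1896  0.203 ] rk [  28. -170.] F [-0.9 -0.5 -0.3] gap 0.0878
```

View pics/p1s.png

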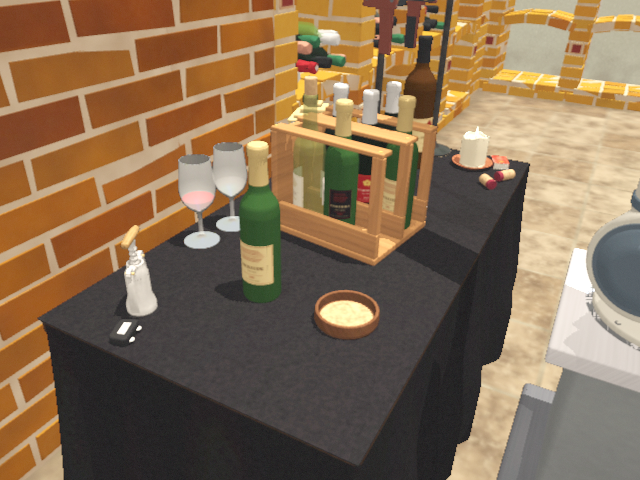

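The dark bottle now stands right of the rack, with its white capsule at about (394,95). Next is the green one.

```bash
cat >> r.py <<'E'
ZR=.012+G
def pick_rack(a):
    L(a,.31,.2);L(a,ZR,.1);close();st("closed")
    L(a,ZR+.004,.03);st("lifted")
    r=RK(a);L(W(-.17,r[1]),ZR+.004,.09);st("out")
def place(p,base,v=.02):
    L(p,base+G+.004,.08);L(p,base+G-.001,v);st("placed");gripper_open();st("open");L(p,.31,.2)
E
python3 - <<'E'
from r import *
move_to([*W(-.0,.044),.33],Q)
a=P["gl"]
pick_rack(a);r=RK(a)
L(W(-.17,r[1]),ZR+.02,.1)
L(W(-.17,-.17),ZR+.02,.15)
L(C,ZR+.02,.12)
place(C,0)
snap("p2s","side")
E
```

```text
closed t=16.8 ee [0.5373 0.0275 0.215 ] rk [-0.4 45.3] F [-0.3  0.4 -0.1] gap 0.0265
lifted t=17.1 ee [0.537  0.0271 0.218 ] rk [-0.6 44.8] F [ 0.9  0.4 -6.9] gap 0.0266
out t=19.1 ee [0.3696 0.0511 0.2189] rk [-169.8   45. ] F [-0.2  0.4 -7.6] gap 0.0267
placed t=22.9 ee [ 0.4335 -0.1751  0.2029] rk [ -74.6 -169.9] F [ 0.5  0.1 -1.3] gap 0.0267
open t=23.9 ee [ 0.4331 -0.1751  0.202 ] rk [ -75. -170.] F [ 0.9  0.2 -0.2] gap 0.0879
```

View pics/p2s.png

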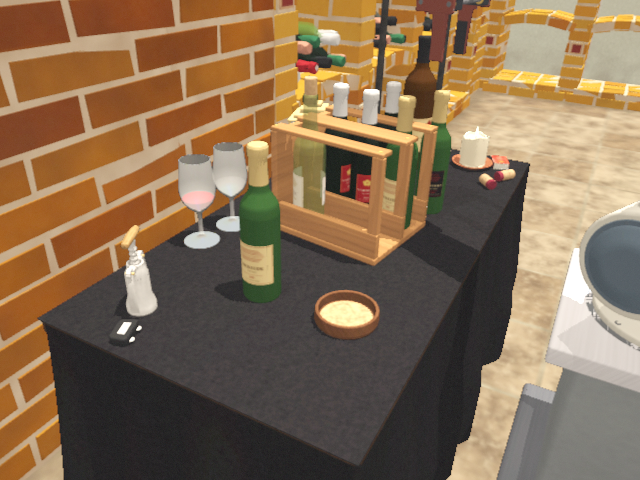

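```bash
python3 - <<'E'
from r import *
move_to([*W(.03,.044),.33],Q)
a=P["rec"]
pick_rack(a);r=RK(a)
p=W(-.17,r[1]);L(p,G+.05,.1)
L(P["coaster"],G+.05,.12);st()
snap("p3m","side")
place(P["coaster"],.006)
snap("p3s","side",(200,80,500,360),2);snap("p3","scene")
E
```

```text
closed t=28.0 ee [0.6069 0.0157 0.2149] rk [70.1 43.5] F [-0.4  0.5 -0.3] gap 0.0269
lifted t=28.3 ee [0.6068 0.0157 0.2186] rk [70.1 43.4] F [ 0.4  1.2 -4.2] gap 0.0267
out t=31.1 ee [0.3692 0.0495 0.2189] rk [-169.9   43.4] F [ 0.2  1.  -5. ] gap 0.0270
 t=33.5 ee [0.4144 0.2475 0.2532] rk [-153.1  245.8] F [-0.2  0.4 -3.9] gap 0.0268
placed t=34.6 ee [0.4146 0.2484 0.2088] rk [-153.   246.7] F [0.9 1.  0. ] gap 0.0268
open t=35.6 ee [0.4143 0.248  0.208 ] rk [-153.3  246.2] F [-0.4 -0.6  0.5] gap 0.0874
```

View pics/p3s.png

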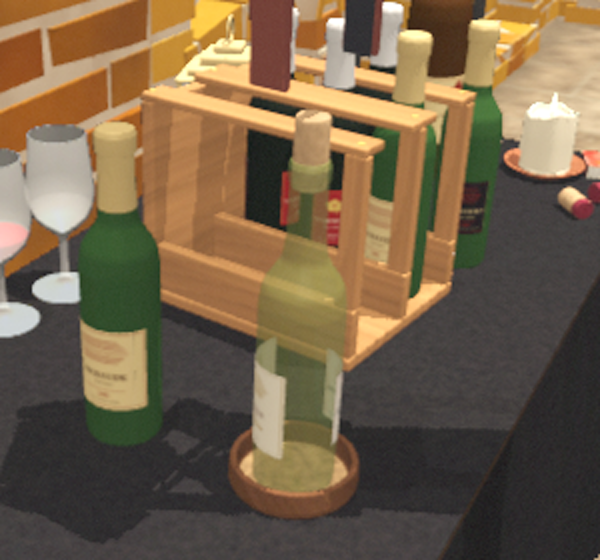

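The pale bottle stands upright and centred in the coaster (crop 297,450). Next I move the lone green bottle to the back place.

```bash
cat >> r.py <<'E'
def insert(tgt,v=.08):
    r=RK(tgt);L(W(-.17,r[1]),ZR+.004,.1);st("entry")
    L(tgt,ZR+.004,v);st("in");L(tgt,ZR-.001,.02);st("placed")
E
python3 - <<'E'
from r import *
a=P["new"]
L(a,.31,.2);L(a,G,.1);close();st("closed");L(a,G+.03,.08);st("lift")
for p in((.51,.16),(.40,.145)): L(p,G+.03,.13)
L(W(-.17,.044),G+.03,.13)
T=P["rec"];r=RK(T);L(W(-.17,r[1]),ZR+.004,.1);st("entry")
snap("p4s","side",(200,80,500,360),2)
E
```

```text
closed t=39.4 ee [0.5577 0.2499 0.203 ] rk [-11.5 268.3] F [-0.2  0.7  0.4] gap 0.0264
lift t=39.9 ee [0.5579 0.2497 0.2334] rk [-11.3 268.2] F [ 0.3  0.1 -7. ] gap 0.0267
entry t=43.1 ee [0.3688 0.05   0.2181] rk [-170.4   43.8] F [ 0.3  0.4 -6.9] gap 0.0262
```

View pics/p4s.png

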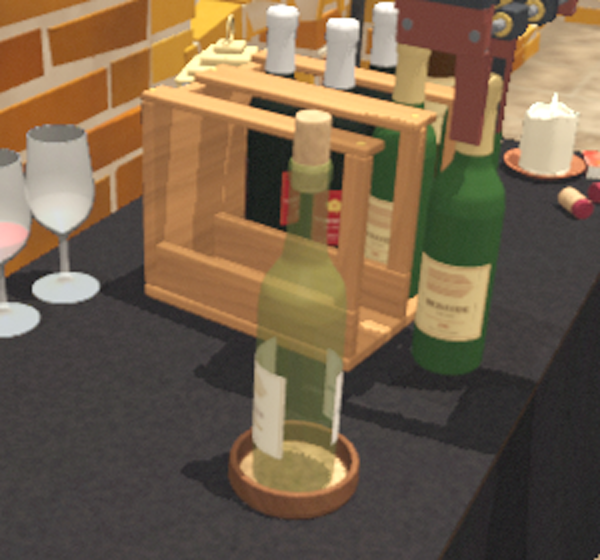

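The bottle hangs upright in front of the lane (crop 455,240). I'll slide it in.

```bash
python3 - <<'E'
from r import *
T=P["rec"]
insert(T);gripper_open();st("open");L(T,.31,.2)
snap("p5","scene",(200,40,440,260),2.6)
move_to([C[0],C[1],.33],Q)
a=C;T=P["gl"]
L(a,G,.12);close();st("closed");L(a,ZR+.02,.08);st("lift")
L(W(-.17,-.17),ZR+.02,.12)
L(W(-.17,RK(T)[1]),ZR+.02,.15)
insert(T);gripper_open();st("open");L(T,.31,.2)
snap("p6","scene",(200,40,440,260),2.6)
E
```

```text
entry t=43.4 ee [0.3693 0.0497 0.2194] rk [-169.9   43.5] F [-0.4 -0.5 -6.7] gap 0.0264
in t=46.5 ee [0.6068 0.0157 0.2191] rk [70.1 43.5] F [-0.3 -0.2 -6.6] gap 0.0265
placed t=46.9 ee [0.6071 0.0158 0.2148] rk [70.4 43.5] F [ 1.1  0.6 -2.2] gap 0.0270
open t=48.0 ee [0.6069 0.0157 0.214 ] rk [70.2 43.4] F [ 0.3 -0.   0.2] gap 0.0875
closed t=51.9 ee [ 0.4331 -0.1751  0.203 ] rk [ -75. -170.] F [ 0.5 -0.4  0.5] gap 0.0269
lift t=52.4 ee [ 0.4332 -0.1752  0.2352] rk [ -74.9 -170. ] F [ 0.2  0.2 -7.4] gap 0.0262
entry t=55.2 ee [0.3689 0.0507 0.2183] rk [-170.4   44.6] F [-0.2  0.3 -6.4] gap 0.0266
in t=57.5 ee [0.5371 0.0272 0.2192] rk [-0.5 45. ] F [ 0.5  0.5 -6.8] gap 0.0267
placed t=57.9 ee [0.5375 0.0272 0.2148] rk [-0.2 45. ] F [ 1.1 -0.7 -1.9] gap 0.0269
open t=58.9 ee [0.5373 0.0272 0.214 ] rk [-0.4 45. ] F [-0.1  0.2  0.4] gap 0.0881
```

View pics/p6.png

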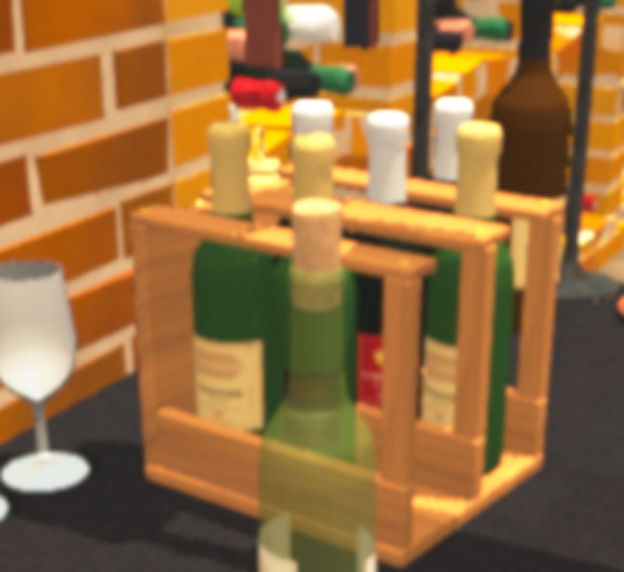

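Both green bottles are back in the lane: the back one at crop (230,160) and the middle one at (315,160). The dark one goes back last.

```bash
python3 - <<'E'
from r import *
move_to([D[0],D[1],.33],Q)
a=D;T=P["dl"]
L(a,G,.12);close();st("closed");L(a,ZR+.02,.08);st("lift")
L(W(-.17,-.17),ZR+.02,.12)
L(W(-.17,RK(T)[1]),ZR+.02,.15)
insert(T);gripper_open();st("open");L(T,.33,.2)
move_to([.36,-.2,.36],Q);hold(.5);st()
snap("fs","side");snap("f","scene")
E
python3 - <<'E'
import pickle,cv2,numpy as np
from h import *
from scipy.optimize import least_squares
seeds=dict(new=(.603,.02),gl=(.54,.03),dl=(.47,.037),db=(.595,-.07),dr=(.53,-.06),gr=(.457,-.05),rec=(.4143,.248))
for f in(("scene0","side0"),("f","fs")):
  ws=[cloud(pickle.load(open(n+".pkl","rb"))) for n in f]
  for k,s in seeds.items():
    o=[]
    for w in ws:
        c=np.array(s)
        for it in range(6):
            q=w[(w[...,2]>.215)&(w[...,2]<.25)&(np.hypot(w[...,0]-c[0],w[...,1]-c[1])<.019)]
            if len(q)<15:break
            c=least_squares(lambda p:np.hypot(q[:,0]-p[0],q[:,1]-p[1])-.0132,c,loss="soft_l1",f_scale=.001).x
        o.append((c.round(4),len(q)))
    print(f[0],k,o)
E
```

```text
closed t=62.7 ee [ 0.5351 -0.1895  0.203 ] rk [  28.  -169.9] F [ 1.1 -0.3 -0.1] gap 0.0265
lift t=63.2 ee [ 0.5352 -0.1897  0.2353] rk [  28.2 -170.1] F [ 0.3  0.2 -6.6] gap 0.0264
entry t=66.9 ee [0.369  0.0509 0.2183] rk [-170.4   44.7] F [ 0.2  0.5 -6.5] gap 0.0266
in t=68.3 ee [0.4694 0.0371 0.2191] rk [-68.9  45.2] F [-0.7 -0.1 -6.5] gap 0.0265
placed t=68.7 ee [0.4698 0.0371 0.2148] rk [-68.5  45.3] F [ 0.5 -0.5 -1.3] gap 0.0265
open t=69.8 ee [0.4697 0.037  0.214 ] rk [-68.7  45.2] F [0.6 0.2 0.7] gap 0.0881
 t=72.0 ee [ 0.3602 -0.1998  0.36  ] rk [-143.7 -204.7] F [ 0.8 -0.9  0.4] gap 0.0879
scene0 new [(array([0.6064, 0.0152]), 315), (array([0.607, 0.017]), 301)]
scene0 gl [(array([0.5366, 0.0268]), 359), (array([0.5374, 0.0287]), 348)]
scene0 dl [(array([0.4693, 0.0368]), 387), (array([0.4698, 0.0383]), 372)]
scene0 db [(array([ 0.5922, -0.0734]), 134), (array([ 0.5929, -0.072 ]), 193)]
scene0 dr [(array([ 0.5264, -0.06  ]), 192), (array([ 0.5276, -0.0584]), 264)]
scene0 gr [(array([ 0.458 , -0.0526]), 332), (array([ 0.4586, -0.0507]), 331)]
scene0 rec [(array([0.4143, 0.248 ]), 0), (array([0.4143, 0.248 ]), 0)]
f new [(array([0.6066, 0.0145]), 324), (array([0.6072, 0.0166]), 326)]
f gl [(array([0.5377, 0.026 ]), 333), (array([0.5381, 0.0276]), 347)]
f dl [(array([0.4694, 0.036 ]), 385), (array([0.47  , 0.0378]), 374)]
f db [(array([ 0.5921, -0.0736]), 131), (array([ 0.5931, -0.0719]), 191)]
f dr [(array([ 0.5263, -0.0603]), 190), (array([ 0.5278, -0.0585]), 262)]
f gr [(array([ 0.4579, -0.0524]), 332), (array([ 0.4586, -0.0508]), 326)]
f rec [(array([0.4147, 0.2471]), 596), (array([0.4148, 0.2485]), 567)]
```

View pics/fs.png

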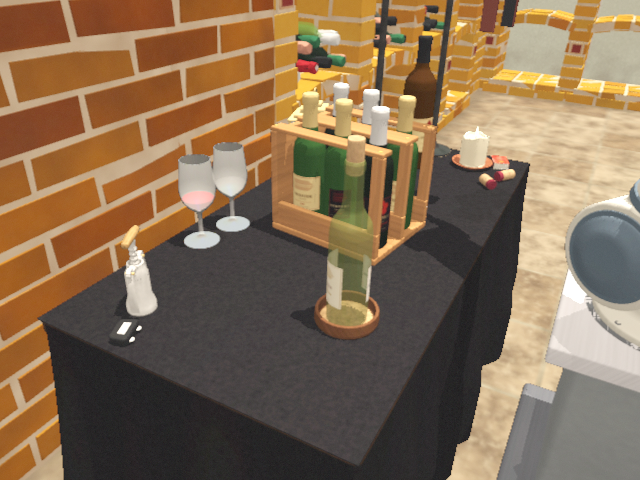

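All six rack bottles are within about 1 mm of where they should be, and the pale bottle is upright in the coaster (347,250). The robot is clear, so I'm handing in.

```bash
python3 -c "
from bench import *
print(job_done())"
```

```text
the job is handed in; nothing more can be done
None
```

The job is done and handed in; the arm finished at 72 s of the 120 s allowed. The re-corked bottle was at the back of the left lane. I parked the dark front bottle and the green middle one to the right of the rack. Then I stood the re-corked one in the coaster, slid the lone green one into the back place, and put green and dark back where each had stood.

**Last checks (both cameras, before and after):**
- **Rack bottles:** the two returned bottles and the three in the other lane are within about 1.5 mm of where they started. The lone green bottle is within about 1 mm of the back place.
- **Re-corked bottle:** it is within about 1 mm of the measured coaster centre.
- **Upright:** all bottles look upright in the pictures; I did not measure their tilt.
- **Forces:** the wrist force readings I took stayed under 8 N, and the arm ended clear of everything.

No check failed. The only disagreement was a steady offset of about 2 mm between the two cameras, which is within their calibration.

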